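Click the dispenser lid shut all round

TASK

The formula dispenser has just been washed and its lid is laid on the hopper with all four sides of the rim still sprung up. Press the rim down with the fingertips, one side after another, until every side has clicked shut and lies flat. Only press: do not lift or tip the dispenser or push it about, and leave the bottle, teat rack, bowl and warmer where they stand.

Things in the scene. Friction and masses are not known exactly. Their poses are not given: they have to be found in the camera images.
- dispenser: Push dispenser for formula, 0.7 to 1.2 kg, loose on the white shelf: white foot 150 mm square, column at its back, white dosing head with a round grey push key on its front, above it a square clear hopper 124 mm wide with a square grey lid 144 mm wide. Origin: centre of the underside; z up, front faces -x, y to the left of someone facing along +x.
- lid_center (a point): Point on the lid's (and dispenser's) axis, 210 mm above the shelf, the height of the top of the rim once shut and flat; axes as the dispenser's. The lid's middle is a fixed panel 88 mm square, its top 2.7 to 3.5 mm below the shut rim; the four rim sides lie around it.
- lid_front (a joint): Front (-x) side of the rim: stiff strip, hinge line 46 mm from the lid's axis, outer edge 26 mm farther out, 130 mm long there, 10 mm skirt below. Radians: 0 sprung up (outer edge 7.7 mm above shut level), 0.30 shut, flat on a hard stop. Pressing takes about 8 N at the edge, 11 N at 20 mm from the hinge, most at the start; snaps shut by itself beyond 0.18 and stays; let go earlier it springs up.
- lid_back (a joint): Back side (+x of the dispenser) of the rim, same make and values as lid_front.
- lid_left (a joint): Left side (+y of the dispenser) of the rim, same make and values as lid_front.
- lid_right (a joint): Right side (-y of the dispenser) of the rim, same make and values as lid_front.
- lid_front_edge (a point): Point on the top face of the front side of the rim, mid-length, 20 mm out from its hinge (66 mm from the lid's axis when shut) and 6 mm in from the outer edge: a good place to press. It moves with the side; 5.8 mm lower when shut than when sprung up.
- lid_back_edge (a point): The same point on the back side.
- lid_left_edge (a point): The same point on the left side.
- lid_right_edge (a point): The same point on the right side.
- warmer: Bottle warmer, white, loose, 1.1 kg: base 160 x 140 mm with a round key at its front, round open well 120 mm wide, 130 mm high. Origin: centre of the underside (base from -85 to +75 mm in x). To be left alone.
- teat_rack: Upright white plastic rack with a slotted ledge holding three teats, 90 x 200 x 135 mm, loose. The teats face its -x. Origin: centre of the underside. To be left alone.
- bowl: Stainless steel bowl, 170 mm wide, 60 mm high, loose. Origin: centre of the underside. To be left alone.
- bottle: Clear feeding bottle with white collar and cap, 62 mm wide, 161 mm high, loose. Origin: centre of the underside. To be left alone.
Things that resemble listed ones, but are neither listed nor needed, are in the scene too. Leave any blue, orange or pink look-alike of the dispenser alone.

How it is judged:
By the outcome, as a careful person would: the job done as asked, in the order asked, and still so for the second after the job is handed in, with the robot touching nothing.
It also fails if it takes over 48 s, if anything falls off the work surface, if the arm or the gripper's body presses on something with over 40 N, if the wrist force passes 120 N, or if a joint passes its speed limit or range.

ROBOT

A 7-joint arm with a two-finger parallel gripper is mounted at the origin on the work surface. World frame = base frame: x ahead of the robot, y to its left, z up, the work surface at z = 0. Lengths are in mm, angles in rad, forces in N, time in s.
With the tool pointing down it reaches from about 400 to 875 mm from the base axis. Payload 19.3 kg.
Tool frame: the origin (TCP) lies at the very end of the fingers, on their centre line; the grasp point (between the pads) lies 19 mm behind it (tcp_to_grasp is the z of the grasp point in the tool frame, in mm); z points along the fingers, y is the line along which they close (so a half turn about z gives the same grasp; the last joint's range is limited). The gripper opens to 85 mm and grips with 20 to 120 N. Pads are 22 mm wide; open, the fingers measure 114 mm over their backs; the gripper's body (76 mm by 85 mm) begins 54 mm behind the grasp point. The pads swing forward as they close: fully open they stand 13 mm farther back than shut.
Start: joints at [-0.07, 0.521, -0.036, 1.599, 0.021, 1.021, -0.113], TCP at [624.992, -0.025, 231.291] pointing down, gripper open.
Joint ranges: [-2.91, 2.91], [-0.3, 2.13], [-1.5, 1.42], [0.17, 2.43], [-1.26, 4.41], [0.16, 1.93], [-2.52, 2.52]. Speed limits (rad/s): [1.89, 1.89, 2.39, 2.39, 3.01, 3.01, 3.01].

INTERFACE

Orientations are given as [roll, pitch, yaw] about the fixed x, y, z axes, in that order (R = Rz(yaw) Ry(pitch) Rx(roll)).
In Python, from rig import * gives the robot as it stands.
- The arm moves only by the shell command python3 -m inch 'ROWS'. ROWS is JSON, a list of rows, each a list of 3 entries, a list of its own where there are three numbers: the finger opening in m, from 0 to 0.0854, then the shift along the tool's x, y, z in m, then the turn about the tool's z in degrees. In form: [[claw, [x, y, z], turn], ...]. A call has exactly 5 rows; each row is the pose to reach, as a shift and turn from the pose commanded when the call began, along the tool's axes at that moment; what a row does not reach only later rows make up. A row lasts 1/12 s, in which the tool goes at most 41.7 mm and 7.16 degrees, less where a joint would pass 70% of its speed; a pose out of reach is approached as far as the arm can. A call with a gripper value outside its range is refused whole. The fingers move at their own pace and stop on an object; the grip force is fixed at half the most. Time passes only in rows, so rows that repeat a pose let the fingers close, or fill a call up. It gives the time, the measured TCP pose, the force, the opening and the grip force at its end, in the units of the state.
- get_state(): the state, without advancing time (a new reading comes with each control period).
- snapshot(name): name is "scene" or "side" or "wrist"; returns a dict with "image" (480x640x3 uint8, red, green, blue), "K" (3x3 intrinsics, pixels), "R" (3x3) and "t" (3): a world point X has camera coordinates R X + t. Camera axes: x right, y down, z forward; pixel columns grow to the right and rows downward; lengths in mm; the calibration is good to about 2 mm. A picture is of the moment at which its call begins. There is no depth.
- hand_in(): hands the job in; it is judged then, once.
The state is a dict: "clock": time; "joint_positions": joint angles; "joint_velocities": joint speeds; "tau": joint torques, N m; "position": TCP position; "tcp_rot": TCP orientation; "ft_force": force on the tool from outside, world axes, zero at the start; "wrist_torque": the same for the moment, N m; "opening": opening from 0.0 (shut) to 1.0 (fully open); "grip_force": force on a finger pad.
Only numpy, scipy, OpenCV 4.12 (cv2) and the standard library are available. Lean on these libraries where they do the work, as an engineer would, in place of code of your own. Each camera call takes 0.05 s, during which the arm holds its last target. There are 200 camera calls.

## Working session

There is one attempt and no reset: what is moved stays moved. The work goes in short steps, Python scripts to look and compute and a shell command to move; the robot and the scene stay as the last step left them, time stands still between calls to the robot, and variables do not carry over. Pictures are saved under pics/ and viewed, at most 10 in all, crops included, and the job is handed in when it is done.

```bash
mkdir -p pics
python3 - <<'E'
from rig import *
import cv2,json
for n in("scene","side"):
    s=snapshot(n); cv2.imwrite(f"pics/{n}0.png",s["image"][:,:,::-1])
    print(n,s["K"],s["R"],s["t"])
print(get_state())
E
```

```text
scene [[557.71081408   0.         319.12526361]
 [  0.         557.71081408 236.28349376]
 [  0.           0.           1.        ]] [[ 0.31784528  0.94813532 -0.00371416]
 [ 0.69453912 -0.23549481 -0.67982175]
 [-0.64543768  0.2134985  -0.73336798]] [-165.65910894 -296.29450964 2056.66860656]
side [[533.44236076   0.         324.28373847]
 [  0.         533.44236076 236.58233338]
 [  0.           0.           1.        ]] [[ 0.12926671  0.99158968  0.00632575]
 [ 0.9435847  -0.1210424  -0.30821528]
 [-0.30485741  0.04581086 -0.9512956 ]] [ -75.83140082 -490.66962611 1753.04056171]
{'clock': 0.1, 'joint_positions': array([-0.07020073,  0.52193054, -0.0363099 ,  1.59992471,  0.02123111,
        1.02111637, -0.11277944]), 'joint_velocities': array([ 0.00287947, -0.00168681, -0.0016478 , -0.00385776, -0.00125593,
        0.00056026, -0.00129374]), 'tau': array([ 6.00351588e-03, -9.28489351e+01,  1.98515877e+00, -3.70530617e+01,
        1.82421418e-02,  5.33716375e-03, -2.83208755e-05]), 'position': array([ 6.24708168e+02, -5.17678850e-02,  2.30807785e+02]), 'tcp_rot': array([-3.14060468e+00,  1.04561091e-04,  1.57080728e+00]), 'ft_force': array([-0.17265188, -0.21584808,  0.0536815 ]), 'wrist_torque': array([-0.00500449,  0.02562037,  0.01802946]), 'grip_force': 0.0, 'opening': 1.0012139344720472}
```

View pics/scene0.png

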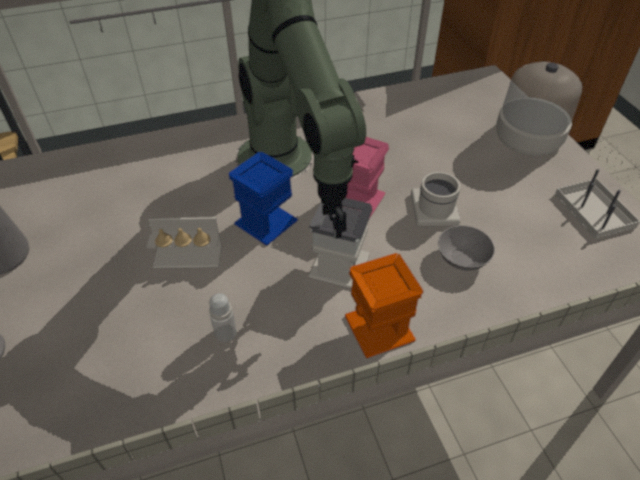

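View pics/side0.png

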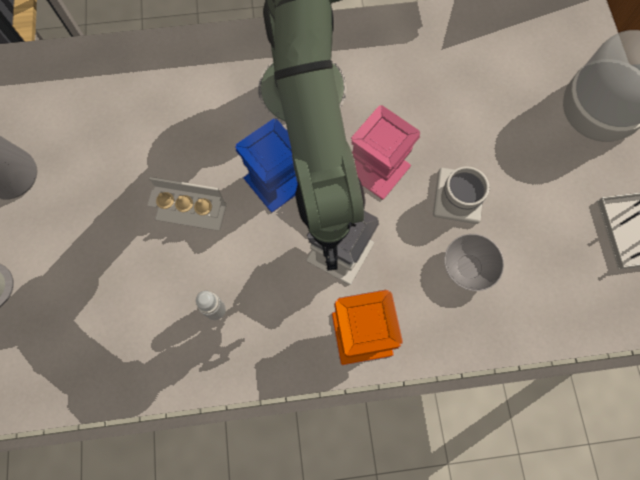

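Run:
```python
from rig import *
import cv2
s=snapshot("wrist"); cv2.imwrite("pics/wrist0.png",s["image"][:,:,::-1])
print(s["K"],s["R"],s["t"])
i=cv2.imread("pics/side0.png")[185:305,270:430]; j=cv2.imread("pics/scene0.png")[180:300,270:430]
cv2.imwrite("pics/crop0.png",cv2.vconcat([cv2.resize(a,None,fx=2.5*2-.0,fy=5,interpolation=cv2.INTER_CUBIC)[:,:] for a in(j,)]))
cv2.imwrite("pics/crop1.png",cv2.resize(i,None,fx=5,fy=5,interpolation=cv2.INTER_CUBIC))
```

```text
[[354.71448868   0.         315.43471185]
 [  0.         354.71448868 232.95624983]
 [  0.           0.           1.        ]] [[ 9.99997645e-01  1.88001836e-03 -1.08379789e-03]
 [ 2.12333777e-03 -9.50763470e-01  3.09910173e-01]
 [-4.47798630e-04 -3.09911745e-01 -9.50765223e-01]] [-624.88997669  -42.32581775  379.8436895 ]
```

View pics/wrist0.png

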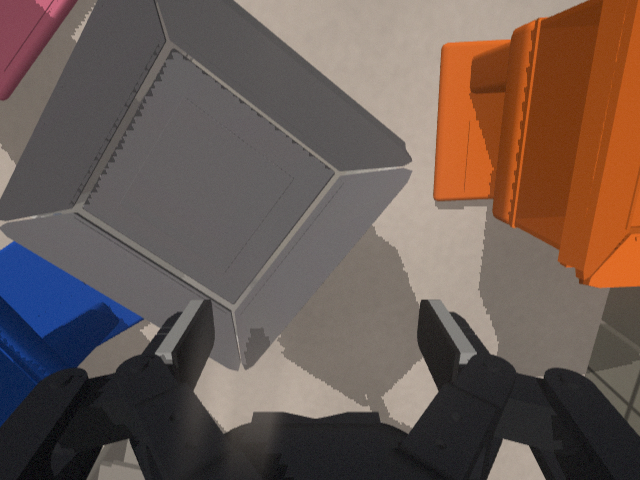

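View pics/crop0.png

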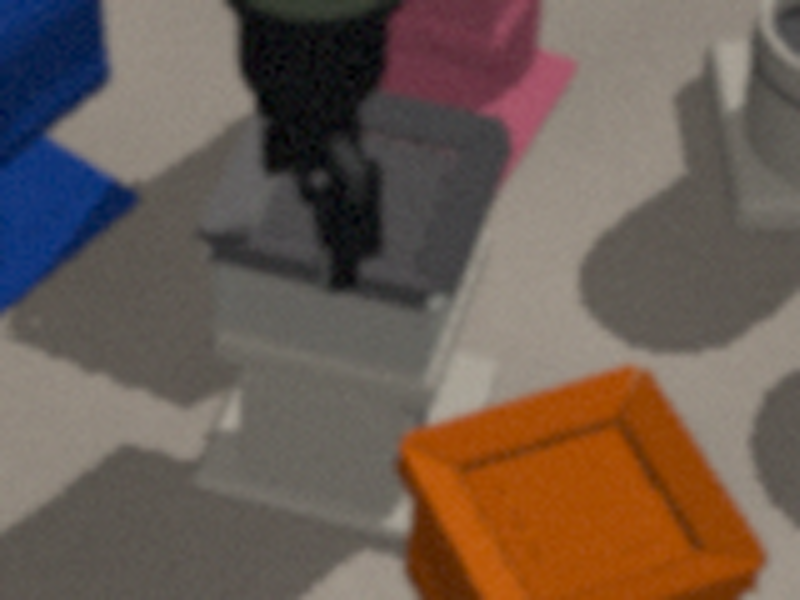

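```bash
cat > h.py <<'E'
from rig import *
import numpy as np
def px2w(s,uv,z):
    K,R,t=map(np.array,(s["K"],s["R"],s["t"])); c=-R.T@t
    d=(R.T@np.linalg.inv(K)@np.c_[np.array(uv,float),np.ones(len(uv))].T).T
    return c+d*((z-c[2])/d[:,2])[:,None]
E
python3 - <<'E'
from h import *
s=snapshot("wrist")
P=px2w(s,[(172,47),(338,173),(235,309),(77,210)],209)
print(P.round(1),P.mean(0))
for k in range(4):
    e=P[(k+1)%4]-P[k];print(np.linalg.norm(e[:2]).round(1),np.degrees(np.arctan2(e[1],e[0])).round(2)%90)
# outer corners if raised z=217.7
print(px2w(s,[(411,165),(241,368),(1,221)],217).round(1))
print(get_state()["tcp_rot"])
E
```

```text
[[565.1 106.4 209. ]
 [635.5  54.2 209. ]
 [583.  -17.1 209. ]
 [511.   36.3 209. ]] [573.65972629  44.94899652 209.        ]
87.6 53.41
88.6 53.61
89.6 53.41999999999999
88.6 52.35
[[666.8  58.9 217. ]
 [585.8 -47.8 217. ]
 [480.5  33.1 217. ]]
[-3.14087986e+00  6.65595327e-05  1.57077259e+00]
```

```bash
python3 -m inch '[[0,[0,0,-0.02],7],[0,[0,0,-0.025],14],[0,[0,0,-0.025],21],[0,[0,0,-0.025],28],[0,[0,0,-0.025],35]]'; python3 -m inch '[[0,[0,0,0],1.8],[0,[0,0,0],1.8],[0,[0,0,0],1.8],[0,[0,0,0],1.8],[0,[0,0,0],1.8]]'
cat >> h.py <<'E'
from scipy.spatial.transform import Rotation as Ro
C=np.array([573.7,44.9]);A=np.radians(53.2)
U=[np.array([np.cos(A+k*np.pi/2),np.sin(A+k*np.pi/2)]) for k in range(4)]
def togo():
    st=get_state();R=Ro.from_euler("xyz",st["tcp_rot"]).as_matrix();p=st["position"]
    print("clk",st["clock"],p.round(2),st["tcp_rot"].round(4),st["ft_force"].round(1),st["opening"])
    for k in range(4):
        print(k+1,(R.T@(np.r_[C+67*U[k],210]-p)).round(1))
E
python3 -c "
from h import *
togo()
import cv2
s=snapshot('wrist');cv2.imwrite('pics/w1.png',s['image'][:,:,::-1])"
```

```text
clock: 0.62
position: [624.9, -0.0, 256.3]
tcp_rot: [-3.142, -0.0, 0.954]
ft_force: [0.3, 0.1, -0.3]
opening: 0.293
grip_force: 0.0
clock: 1.03
position: [625.0, -0.1, 256.2]
tcp_rot: [-3.141, -0.0, 0.93]
ft_force: [0.7, 0.1, 0.1]
opening: -0.0
grip_force: 0.0
clk 1.0333 [ 6.2497e+02 -9.0000e-02  2.5624e+02] [-3.1415 -0.      0.9296] [0.7 0.1 0.1] -0.00014421398692219517
1 [ 72.4 -67.9  46.3]
2 [   5.5 -135.    46.3]
3 [-61.6 -68.1  46.3]
4 [ 5.3 -1.  46.2]
```

View pics/w1.png

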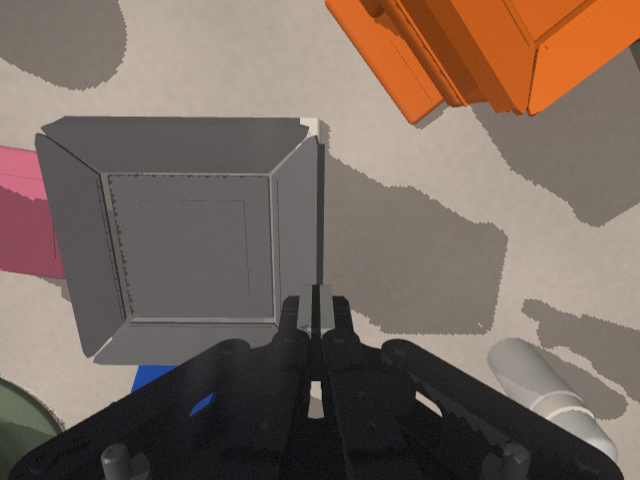

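Run:
```python
from h import *
s=snapshot("wrist")
P=px2w(s,[(105,174),(272,174),(274,320),(127,320)],208)
print(P.round(1),P.mean(0))
for k in range(4):
    e=P[(k+1)%4]-P[k];print(np.linalg.norm(e[:2]).round(1),np.degrees(np.arctan2(e[1],e[0])).round(2)%90)
```

```text
[[564.8 107.  208. ]
 [636.8  53.5 208. ]
 [581.5 -17.2 208. ]
 [508.9  36.8 208. ]] [573.00389635  45.04127952 208.        ]
89.7 53.35
89.7 51.97
90.5 53.349999999999994
89.7 51.48
```

```bash
python3 -m inch '[[0,[0.005,-0.001,0.015],0],[0,[0.005,-0.001,0.03],0],[0,[0.005,-0.001,0.033],0],[0,[0.005,-0.001,0.035],0],[0,[0.005,-0.001,0.037],0]]'; python3 -m inch '[[0,[0,0,0.001],0],[0,[0,0,0.002],0],[0,[0,0,0.003],0],[0,[0,0,0.004],0],[0,[0,0,0.004],0]]';  python3 -c "
from h import *
togo()"
```

```text
clock: 1.55
position: [627.4, 4.4, 219.7]
tcp_rot: [3.141, -0.0, 0.928]
ft_force: [0.0, 0.8, 0.1]
opening: 0.002
grip_force: 0.0
clock: 1.97
position: [627.8, 4.2, 216.2]
tcp_rot: [3.14, -0.001, 0.928]
ft_force: [0.6, -1.3, 6.2]
opening: -0.001
grip_force: 3.2
clk 1.9667 [627.84   4.22 216.19] [ 3.1399e+00 -1.0000e-03  9.2820e-01] [ 0.6 -1.3  6.2] -0.0014849848453143408
1 [ 67.1 -67.7   6.1]
2 [ 1.000e-01 -1.347e+02  6.000e+00]
3 [-66.9 -67.7   6. ]
4 [ 0.1 -0.7  6.2]
```

```bash
python3 -m inch '[[0,[0,0,0.001],0],[0,[0,0,0.002],0],[0,[0,0,0.003],0],[0,[0,0,0.004],0],[0,[0,0,0.004],0]]'; python3 -m inch '[[0,[0,0,0.001],0],[0,[0,0,0.0015],0],[0,[0,0,0.002],0],[0,[0,0,0.002],0],[0,[0,0,0.002],0]]'
```

```text
clock: 2.38
position: [626.9, 4.7, 211.1]
tcp_rot: [-3.141, 0.0, 0.929]
ft_force: [-0.2, -0.9, 0.3]
opening: 0.0
grip_force: 0.0
clock: 2.8
position: [627.2, 4.7, 209.8]
tcp_rot: [3.142, -0.0, 0.929]
ft_force: [-2.9, 0.0, 9.8]
opening: 0.003
grip_force: 4.6
```

```bash
python3 -m inch '[[0,[0,0,-0.026],0],[0,[0.015,-0.015,-0.03],0],[0,[0.04,-0.04,-0.03],0],[0,[0.06,-0.06,-0.03],0],[0,[0.067,-0.067,-0.03],0]]'; python3 -m inch '[[0,[0,0,0.01],0],[0,[0,0,0.015],0],[0,[0,0,0.018],0],[0,[0,0,0.02],0],[0,[0,0,0.02],0]]';  python3 -c "
from h import *
togo()"; python3 -m inch '[[0,[0,0,0.001],0],[0,[0,0,0.002],0],[0,[0,0,0.003],0],[0,[0,0,0.004],0],[0,[0,0,0.004],0]]'
```

```text
clock: 3.22
position: [612.8, 103.3, 239.2]
tcp_rot: [-3.14, -0.001, 0.933]
ft_force: [-0.4, 1.0, -0.2]
opening: 0.002
grip_force: 0.0
clock: 3.63
position: [613.6, 97.1, 218.7]
tcp_rot: [-3.141, 0.001, 0.927]
ft_force: [-1.4, -1.0, -0.3]
opening: 0.0
grip_force: 0.0
clk 3.6333 [613.64  97.1  218.71] [-3.1413e+00  1.0000e-03  9.2700e-01] [-1.4 -1.  -0.3] 0.00019392424800171475
1 [ 1.3 -0.7  8.7]
2 [-65.8 -67.6   8.8]
3 [-132.7   -0.5    8.8]
4 [-65.6  66.4   8.8]
clock: 4.05
position: [614.2, 98.3, 215.9]
tcp_rot: [3.141, -0.001, 0.928]
ft_force: [0.6, -1.0, 6.2]
opening: 0.001
grip_force: 2.7
```

```bash
python3 -m inch '[[0,[0,0,0.001],0],[0,[0,0,0.002],0],[0,[0,0,0.003],0],[0,[0,0,0.004],0],[0,[0,0,0.004],0]]'; python3 -m inch '[[0,[0,0,0.001],0],[0,[0,0,0.0015],0],[0,[0,0,0.002],0],[0,[0,0,0.002],0],[0,[0,0,0.002],0]]'; python3 -m inch '[[0,[0,0,-0.026],0],[0,[-0.015,-0.015,-0.03],0],[0,[-0.04,-0.04,-0.03],0],[0,[-0.06,-0.06,-0.03],0],[0,[-0.067,-0.067,-0.03],0]]'; python3 -m inch '[[0,[0,0,0.01],0],[0,[0,0,0.015],0],[0,[0,0,0.018],0],[0,[0,0,0.02],0],[0,[0,0,0.02],0]]';  python3 -c "
from h import *
togo()"
```

```text
clock: 4.47
position: [613.4, 98.2, 210.9]
tcp_rot: [-3.141, 0.001, 0.928]
ft_force: [1.2, -0.2, 0.4]
opening: 0.003
grip_force: 0.0
clock: 4.88
position: [613.6, 98.2, 209.8]
tcp_rot: [3.142, -0.0, 0.928]
ft_force: [-3.5, -0.5, 9.9]
opening: -0.002
grip_force: 4.9
clock: 5.3
position: [516.7, 84.1, 239.4]
tcp_rot: [-3.141, 0.001, 0.928]
ft_force: [1.0, 0.5, 0.3]
opening: -0.004
grip_force: 0.0
clock: 5.72
position: [520.2, 84.9, 218.4]
tcp_rot: [-3.141, 0.001, 0.928]
ft_force: [-0.2, -0.1, -0.3]
opening: -0.002
grip_force: 0.0
clk 5.7167 [520.24  84.86 218.43] [-3.141e+00  1.000e-03  9.284e-01] [-0.2 -0.1 -0.3] -0.002450522641822402
1 [67.  66.7  8.3]
2 [ 0.  -0.3  8.4]
3 [-67.   66.8   8.5]
4 [1.000e-01 1.337e+02 8.300e+00]
```

```bash
python3 -m inch '[[0,[0,0,0.001],0],[0,[0,0,0.002],0],[0,[0,0,0.003],0],[0,[0,0,0.004],0],[0,[0,0,0.004],0]]'; python3 -m inch '[[0,[0,0,0.001],0],[0,[0,0,0.002],0],[0,[0,0,0.003],0],[0,[0,0,0.004],0],[0,[0,0,0.004],0]]'; python3 -m inch '[[0,[0,0,0.001],0],[0,[0,0,0.0015],0],[0,[0,0,0.002],0],[0,[0,0,0.002],0],[0,[0,0,0.002],0]]'; python3 -m inch '[[0,[0,0,-0.026],0],[0,[-0.015,0.015,-0.03],0],[0,[-0.04,0.04,-0.03],0],[0,[-0.06,0.06,-0.03],0],[0,[-0.067,0.067,-0.03],0]]'; python3 -m inch '[[0,[0,0,0.01],0],[0,[0,0,0.015],0],[0,[0,0,0.018],0],[0,[0,0,0.02],0],[0,[0,0,0.02],0]]';  python3 -c "
from h import *
togo()"
```

```text
clock: 6.13
position: [519.9, 85.2, 215.5]
tcp_rot: [-3.141, -0.0, 0.929]
ft_force: [-2.0, 1.8, 5.1]
opening: 0.001
grip_force: 2.8
clock: 6.55
position: [519.9, 84.7, 211.0]
tcp_rot: [-3.142, 0.0, 0.928]
ft_force: [-0.4, 1.0, -0.6]
opening: 0.002
grip_force: 0.0
clock: 6.97
position: [520.0, 84.8, 209.8]
tcp_rot: [3.141, -0.0, 0.928]
ft_force: [-3.8, -2.0, 11.4]
opening: 0.005
grip_force: 5.4
clock: 7.38
position: [533.6, -13.2, 239.5]
tcp_rot: [3.14, 0.001, 0.925]
ft_force: [0.8, -0.4, 0.2]
opening: -0.002
grip_force: 0.0
clock: 7.8
position: [533.1, -7.9, 218.7]
tcp_rot: [-3.141, 0.0, 0.93]
ft_force: [-0.3, -0.6, -0.5]
opening: 0.001
grip_force: 0.0
clk 7.8 [533.14  -7.91 218.73] [-3.1408e+00  5.0000e-04  9.3000e-01] [-0.3 -0.6 -0.5] 0.001095714302449813
1 [133.6   1.    8.7]
2 [ 66.7 -66.1   8.8]
3 [-0.4  0.9  8.7]
4 [66.5 67.9  8.6]
```

Then after the fourth press, retreat up and outward for a look.

```bash
python3 -m inch '[[0,[0,0,0.001],0],[0,[0,0,0.002],0],[0,[0,0,0.003],0],[0,[0,0,0.004],0],[0,[0,0,0.004],0]]'; python3 -m inch '[[0,[0,0,0.001],0],[0,[0,0,0.002],0],[0,[0,0,0.003],0],[0,[0,0,0.004],0],[0,[0,0,0.004],0]]'; python3 -m inch '[[0,[0,0,0.001],0],[0,[0,0,0.0015],0],[0,[0,0,0.002],0],[0,[0,0,0.002],0],[0,[0,0,0.002],0]]'; python3 -m inch '[[0,[0,0,-0.03],0],[0,[0,0.01,-0.06],0],[0,[0,0.04,-0.08],0],[0,[0,0.06,-0.08],0],[0,[0,0.067,-0.08],0]]';python3 -m inch '[[0,[0,0,0],0],[0,[0,0,0],0],[0,[0,0,0],0],[0,[0,0,0],0],[0,[0,0,0],0]]'; python3 -c "
from h import *
togo()
import cv2
s=snapshot('wrist');cv2.imwrite('pics/w2.png',s['image'][:,:,::-1])"
```

```text
clock: 8.22
position: [533.3, -8.9, 215.5]
tcp_rot: [-3.142, 0.0, 0.929]
ft_force: [-2.0, 0.0, 5.6]
opening: -0.0
grip_force: 2.7
clock: 8.63
position: [533.4, -8.8, 211.1]
tcp_rot: [-3.141, 0.0, 0.929]
ft_force: [0.6, 0.6, -0.5]
opening: -0.005
grip_force: 0.0
clock: 9.05
position: [533.6, -8.9, 209.8]
tcp_rot: [3.141, -0.001, 0.928]
ft_force: [-3.7, -0.4, 10.2]
opening: 0.002
grip_force: 5.1
clock: 9.47
position: [589.1, -51.0, 290.4]
tcp_rot: [3.139, -0.001, 0.927]
ft_force: [-0.2, -0.2, -1.0]
opening: 0.003
grip_force: 0.0
clock: 9.88
position: [586.6, -48.5, 289.3]
tcp_rot: [-3.141, -0.0, 0.929]
ft_force: [0.1, -0.2, 0.2]
opening: -0.0
grip_force: 0.0
clk 9.8833 [586.64 -48.48 289.26] [-3.1413 -0.      0.9292] [ 0.1 -0.2  0.2] -7.422938230259243e-05
1 [134.1 -66.2  79.3]
2 [  67.1 -133.2   79.3]
3 [  0.1 -66.3  79.3]
4 [67.   0.8 79.3]
```

View pics/w2.png

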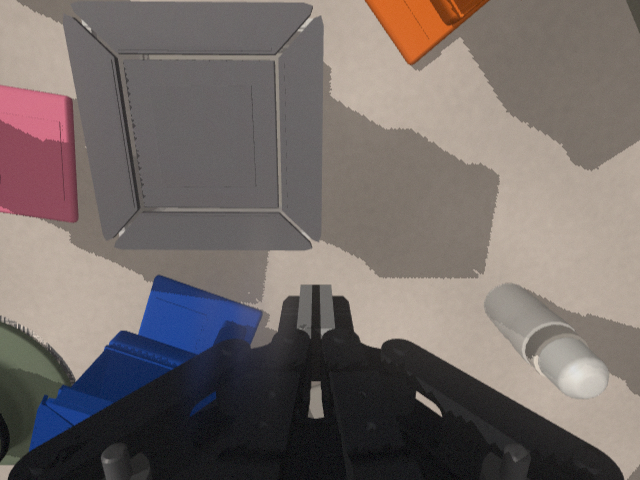

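Run:
```python
from h import *
import cv2
s=snapshot("wrist")
K,R,t=map(np.array,(s["K"],s["R"],s["t"]))
def pr(r,w,k,z):
    v=U[k]*r+U[(k+1)%4]*w+np.array([573.3,45.0]); x=K@(R@np.r_[v,z]+t); return (x[:2]/x[2]).round(1)
for k in range(4):
    print(k+1,"shut",pr(72,-65,k,210),pr(72,65,k,210),"up",pr(70.8,-65,k,217.7),pr(70.8,65,k,217.7))
i=s["image"][:265,40:360,::-1]
cv2.imwrite("pics/c2.png",cv2.resize(i,(720,596),interpolation=cv2.INTER_CUBIC))
```

```text
1 shut [311.2   1.4] [71.7  0.7] up [311.   -0.6] [62.5 -1.3]
2 shut [61.6 15.4] [104.6 239.2] up [53.9 11.4] [ 99.7 243.2]
3 shut [117.  249.2] [311.4 249.6] up [110.3 251.6] [311.3 252.1]
4 shut [322.  239.7] [323.9  16.1] up [320.3 243.7] [322.   12.1]
```

View pics/c2.png

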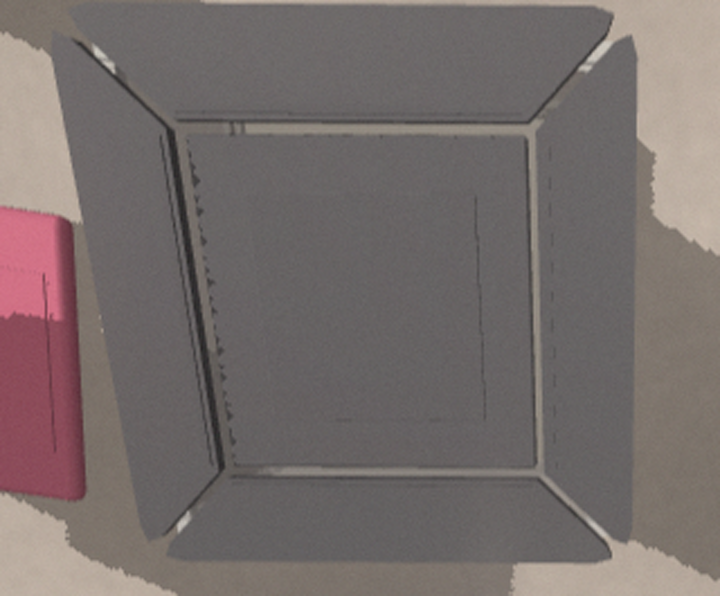

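The crop shows all four sides at their predicted shut outline (for example, side 3's corner is at about (115,249), against 117 shut and 110 sprung up). Each side also snapped and then met its hard stop at 209.8 mm.

```bash
python3 -c "
from rig import *
print(hand_in())"
```

```text
the job is handed in; nothing more can be done
None
```

All four sides of the lid rim were pressed until they snapped shut, and in the last picture they lie flat; the dispenser had not visibly moved, nothing else was touched, and I handed the job in at about 10 s on the robot's clock.

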